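Prove a kiln lid switch and close its terminal box

TASK

First test the kiln's roller-lever lid switch: push the arm with the wheel on it forward until it clicks, a bit over 30 degrees, keep it there for a moment without driving it to its end stop, then let it spring right back. After that, press the loose cover of the terminal box straight down until both of its end tabs have caught and it lies fully home all round. Leave the other switch (plain rod, no wheel), the bowl, the jar and the rolling pin alone.

Things in the scene. Friction and masses are not known exactly. Their poses are not given: they have to be found in the camera images.
- lid_switch: Switch to test, the one with the wheel: grey limit switch, 44 x 42 x 118 mm tall, bolted upright on a fixed 90 x 90 x 6 mm steel plate, arm on its left (+y) side. Origin: centre of the plate's underside, on the bench. x: the way its arm swings (away from the robot at yaw 0), z up. At rest the wheel's top is 206 mm above the bench.
- roller_arm (a joint): Angle of the lid switch's arm (rad): 0 upright at rest, grows as the wheel goes forward along the switch's +x. Sprung back to 0; about 3 N at the wheel to start, 5 N at 0.6. The switch clicks at 0.5 (the wheel is then 43 mm forward and 11 mm lower); the end stop is at 1.0 and the arm must stay under 0.9.
- pivot_point (a point): Fixed point on the arm's pivot axis (axis along the lid switch's y), 100 mm above the bench, level with the middle of the wheel's width.
- roller (a point): Centre of the black wheel, 32 mm in diameter and 14 mm wide, at the arm's end, 90 mm from pivot_point. The arm is a flat steel bar 16 mm wide, beside the wheel on the side of the switch. The wheel spins freely. At arm angle a it lies at pivot_point + 90 mm x (sin a along the switch's x, cos a up).
- flap_switch: Switch to leave alone, the one with a plain thin rod: grey limit switch, 44 x 42 x 118 mm tall, bolted upright on a fixed 90 x 90 x 6 mm steel plate, arm on its left (+y) side. Origin: centre of the plate's underside, on the bench. x: the way its arm swings (away from the robot at yaw 0), z up. Its rod's tip is 205 mm above the bench. It may stand on either side of the lid switch.
- rod_arm (a joint): Angle of the other switch's rod (rad): 0 upright, to be left; sprung like the first.
- term_box: Cast aluminium terminal box, 100 (x) x 140 (y) x 60 mm tall, fixed to the bench, open on top, walls 6 mm; inside each end wall (y ends) a ledge for the cover's tabs. Origin: centre of its underside, on the bench.
- cover: Grey plastic cover of the box: 100 x 140 x 5 mm plate with guide ribs (2 mm play) and a sprung tab under each y end, 57 mm from the middle. Origin: centre of the plate's underside (top 5 mm higher). Starts level in the box's mouth, tabs resting on the ledges, about 16 mm too high. Pressing it takes about 8 to 13 N while the tabs bend in. Home: underside on the rim, 60 mm above the bench. 0.1 kg.
- cover_left (a point): Underside of the cover, 60 mm from its centre towards its +y end.
- cover_right (a point): Underside of the cover, 60 mm from its centre towards its -y end.
- bowl: Bystander: clay bowl, 110 mm across, 50 mm high; origin under its centre.
- jar: Bystander: dusty clay jar, 100 mm across, 120 mm high; origin under its centre.
- rolling_pin: Bystander: wooden rolling pin, 220 mm long along its x, 44 mm thick; origin under its middle.

How it is judged:
On the way, in this order (a step that is already met when the one before it is completed fails the run):
1. the roller arm is pushed past its click (0.5 rad) and kept there 0.2 s (value of joint roller_arm above 0.5 rad), for 0.2 s.
2. the roller arm has sprung back to rest (under 0.08 rad) (value of joint roller_arm below 0.08 rad), for 0.2 s.
3. the cover is home, both ends within 2 mm of the box's rim (z of each of cover_left, cover_right in the frame of term_box below 0.062 m and horizontal distance between cover and term_box below 0.006 m and angle between cover's own z axis and vertical below 0.06 rad), for 0.2 s.
At the end, for the whole second after the job is handed in: The cover is at rest, clipped home on the box: both ends within 2 mm of the rim, within 6 mm of centre, level within 0.06 rad; both switch arms are back upright (under 0.08 rad) (all of step 3 and value of joint each of roller_arm, rod_arm below 0.08 rad and linear speed of cover below 0.02 m/s); the robot touches nothing.
It fails at once if the roller arm is driven to its end stop (over 0.9 rad) (value of joint roller_arm above 0.9 rad).
It fails at once if the plain-rod switch is operated (over 0.2 rad) (value of joint rod_arm above 0.2 rad).
It fails at once if the bowl, jar or rolling pin is moved more than 30 mm (distance of any of bowl, jar, rolling_pin from where it was at the start of the episode above 0.03 m).
It also fails if it takes over 46 s, if anything falls off the work surface, if the arm or the gripper's body presses on something with over 40 N, if the wrist force passes 120 N, or if a joint passes its speed limit or range.

ROBOT

A 6-joint arm with a two-finger parallel gripper is mounted at the origin on the work surface. World frame = base frame: x ahead of the robot, y to its left, z up, the work surface at z = 0. Lengths are in m, angles in rad, forces in N, time in s.
With the tool pointing down it reaches from about 0.375 to 0.975 m from the base axis. Payload 3.8 kg.
Tool frame: the origin (TCP) lies at the very end of the fingers, on their centre line; the grasp point (between the pads) lies 19 mm behind it (ctrl.grip_depth is the distance from the TCP to the grasp point, in m); z points along the fingers, y is the line along which they close (so a half turn about z gives the same grasp; the last joint's range is limited). The gripper opens to 85 mm and grips with 20 to 120 N. Pads are 22 mm wide; open, the fingers measure 114 mm over their backs; the gripper's body (76 mm by 85 mm) begins 54 mm behind the grasp point. The pads swing forward as they close: fully open they stand 13 mm farther back than shut.
Start: joints at [1.069, 0.264, 1.604, -0, 1.274, -0.037], TCP at [0.303, 0.603, 0.231] pointing down, gripper open.
Joint ranges: [-2.63, 2.63], [-0.94, 2.18], [0.31, 2.57], [-1.31, 4.45], [0, 2.66], [-2.55, 2.55]. Speed limits (rad/s): [2.57, 2.57, 3.14, 3.14, 3.14, 3.14].

INTERFACE

Orientations are given as a unit quaternion [w, x, y, z].
In Python, from workcell import ctrl, optics, models gives the robot as it stands.
- The arm moves only by the shell command python3 -m crank 'ROWS'. ROWS is JSON, a list of rows, each a list of 3 entries, a list of its own where there are three numbers: the gripper command: -1 is fully open, 1 is shut, values between are in proportion, then the shift along the world's x, y, z in cm, then the turn, a rotation vector about the world's x, y, z in degrees. In form: [[grip, [dx, dy, dz], [ax, ay, az]], ...]. A call has 1 to 8 rows; each row is the pose to reach, as a shift and turn from the pose commanded when the call began; what a row does not reach only later rows make up. A row lasts 1/10 s, in which the tool goes at most 50 mm and 8.59 degrees, less where a joint would pass 70% of its speed; a pose out of reach is approached as far as the arm can. A call with a gripper value outside its range is refused whole. The fingers move at their own pace and stop on an object; the grip force is fixed at half the most. Time passes only in rows, so rows that repeat a pose let the fingers close. It gives the time, the measured TCP pose, the force, the opening and the grip force at its end, in the units of the state.
- ctrl.observe(): the state, without advancing time (a new reading comes with each control period).
- optics.read_camera(name): name is "scene" or "top"; returns (picture, depth): 384x512x3 uint8, red, green, blue; 384x512 float32, m along the optical axis (not along the pixel's ray), 0 where there is no reading.
- optics.calibration(name): a dict with "fx", "fy", "cx", "cy" (pixels), "eye" and "attitude" of the camera in the world. Camera axes: x right, y up, looking along -z (the intrinsics and any distortion apply to the point x, -y, -z); pixel columns grow to the right and rows downward; lengths in m; the calibration is good to about 2 mm. A picture is of the moment at which its call begins. calibration takes no time and is no camera call.
- ctrl.job_done(): hands the job in; it is judged then, once.
Trained networks look in the newest picture that a camera, given by its name, has taken for a name from the list of things; names that differ only in an ending like _2 or _b are one class to them, and where a whole thing is asked for, a point or a joint stands for the part that bears it (a point fixed in the world has none). Each returns a list of dicts, best first, with "confidence" (0 to 1); they miss things now and then, are a little off and sometimes report something else, mostly with a low value. They report only what shows in the picture. A call takes as long as a camera call.
- models.find_in(name, camera): "box" ([left, top, right, bottom] in pixels, round what is visible of it).
- models.landmark_of(name, camera): "pixel" ([column, row] in pixels: a listed point, or the origin of a listed thing).
The state is a dict: "t": time; "joint_pos": joint angles; "qvel": joint speeds; "joint_torque": joint torques, N m; "tcp_pos": TCP position; "tcp_rot": TCP orientation; "ft_force": force on the tool from outside, world axes, zero at the start; "torque": the same for the moment, N m; "opening": finger opening in m; "finger_force": force on a finger pad.
Only numpy, scipy, OpenCV 4.12 (cv2) and the standard library are available. Lean on these libraries where they do the work, as an engineer would, in place of code of your own. Each camera call takes 0.05 s, during which the arm holds its last target. There are 200 camera calls.

## Working session

There is one attempt and no reset: what is moved stays moved. The work goes in short steps, Python scripts to look and compute and a shell command to move; the robot and the scene stay as the last step left them, time stands still between calls to the robot, and variables do not carry over. Pictures are saved under pics/ and viewed, at most 10 in all, crops included, and the job is handed in when it is done.

```bash
mkdir -p pics
cat > h.py <<'E'
import numpy as np, cv2
from scipy.spatial.transform import Rotation as R
from workcell import ctrl, optics, models
def att(c):
    a=np.array(c["attitude"],float)
    return a if a.shape==(3,3) else R.from_quat(a[[1,2,3,0]]).as_matrix()
def cloud(d,c):
    v,u=np.mgrid[:d.shape[0],:d.shape[1]]
    p=np.stack([(u-c["cx"])/c["fx"]*d,-(v-c["cy"])/c["fy"]*d,-d],-1)
    return p@att(c).T+np.array(c["eye"])
E
python3 - <<'E'
from h import *
for n in("scene","top"):
    im,d=optics.read_camera(n);c=optics.calibration(n);print(n,c)
    cv2.imwrite(f"pics/{n}0.png",im[:,:,::-1]);P=cloud(d,c);np.savez(f"{n}0",im=im,d=d,P=P)
    for k in("lid_switch","flap_switch","roller","term_box","cover","cover_left","cover_right","pivot_point"):
        for m in models.landmark_of(k,n)[:2]:
            u,v=np.round(m["pixel"]).astype(int);print(k,round(m["confidence"],2),u,v,P[min(max(v,0),383),min(max(u,0),511)].round(3))
print(ctrl.observe())
E
```

```text
scene {'fx': 390.2315081623576, 'fy': 390.2315081623576, 'cx': 259.7130355418754, 'cy': 192.46083154892588, 'eye': array([ 1.40428779, -0.29405981,  1.06806667]), 'attitude': array([0.79002216, 0.30409751, 0.19456845, 0.49551267])}
lid_switch 0.63 282 185 [0.532 0.211 0.006]
lid_switch 0.27 162 224 [ 0.555 -0.248  0.055]
flap_switch 0.61 234 200 [0.538 0.014 0.025]
flap_switch 0.6 165 210 [ 0.522 -0.224  0.077]
roller 0.53 214 266 [ 0.789 -0.155  0.071]
term_box 0.92 164 224 [ 0.561 -0.243  0.058]
cover 0.72 163 210 [ 0.521 -0.23   0.079]
cover_left 0.61 177 205 [ 0.527 -0.183  0.086]
cover_right 0.85 142 211 [ 0.495 -0.294  0.08 ]
cover_right 0.7 162 210 [ 0.524 -0.233  0.085]
pivot_point 0.88 294 157 [0.509 0.268 0.106]
top {'fx': 499.45795924237007, 'fy': 499.45795924237007, 'cx': 257.64522959366144, 'cy': 199.0321072275843, 'eye': array([0.58070442, 0.05671012, 1.35197879]), 'attitude': array([-0.69657645, -0.01919566,  0.01358647,  0.71709705])}
lid_switch 0.71 198 250 [0.517 0.216 0.118]
lid_switch 0.51 275 245 [0.524 0.026 0.123]
flap_switch 0.96 275 247 [0.519 0.026 0.122]
ro
[... 404 characters left out ...]
 'joint_pos': array([ 1.06910103e+00,  2.63876531e-01,  1.60400839e+00,  4.74792247e-05,
        1.27366574e+00, -3.69365317e-02]), 'qvel': array([-1.05897946e-04,  1.06958065e-03, -1.18932224e-03,  3.64827486e-04,
        1.04010748e-03, -2.90402000e-05]), 'joint_torque': array([-1.15067312e-03, -5.15054476e+01, -3.67726350e+01, -8.22070842e-05,
        7.89519017e-04,  2.29348807e-08]), 'tcp_pos': array([0.30255108, 0.6034008 , 0.23129101]), 'tcp_rot': array([-1.62955585e-05,  2.30300366e-01,  9.73119592e-01,  2.62761367e-05]), 'ft_force': array([0.00242244, 0.86227505, 0.57050965]), 'torque': array([0.01192098, 0.00590502, 0.00039859]), 'finger_force': 0.0, 'opening': 0.08535980102016101}
```

Run:
```python
from h import *
a=cv2.imread("pics/scene0.png");b=cv2.imread("pics/top0.png")
cv2.imwrite("pics/b.png",cv2.resize(b[100:350,120:470],None,fx=2.2,fy=2.2))
cv2.imwrite("pics/a.png",cv2.resize(a[80:290,100:350],None,fx=2.8,fy=2.8))
z=np.load("top0.npz");P=z["P"]
def seg(x0,x1,y0,y1,z0,z1,n):
    m=(P[...,0]>x0)&(P[...,0]<x1)&(P[...,1]>y0)&(P[...,1]<y1)&(P[...,2]>z0)&(P[...,2]<z1)
    q=P[m];r=cv2.minAreaRect((q[:,:2]*1000).astype(np.float32));print(n,len(q),q.mean(0).round(4),q.min(0).round(3),q.max(0).round(3),r)
seg(.4,.65,.12,.27,.105,.13,"lid body");seg(.4,.65,.22,.34,.15,.23,"wheel")
seg(.4,.65,-.06,.08,.105,.13,"flap body");seg(.4,.65,-.06,.12,.15,.23,"rod")
seg(.4,.65,-.34,-.12,.07,.09,"cover");seg(.4,.65,.14,.34,.003,.012,"plate")
```

```text
lid body 277 [0.5145 0.2368 0.1169] [0.49  0.211 0.106] [0.539 0.266 0.13 ] ((512.0394287109375, 242.15835571289062), (37.630985260009766, 56.03593444824219), 24.788305282592773)
wheel 142 [0.498  0.27   0.1953] [0.481 0.26  0.152] [0.513 0.285 0.211] ((497.52252197265625, 271.01849365234375), (31.076566696166992, 20.47775650024414), 25.316524505615234)
flap body 275 [0.5148 0.018  0.1166] [ 0.494 -0.008  0.105] [0.535 0.053 0.125] ((513.3276977539062, 23.274932861328125), (37.844154357910156, 57.65370178222656), 12.338790893554688)
rod 9 [0.5095 0.0472 0.1977] [0.508 0.045 0.174] [0.512 0.05  0.209] ((509.5749206542969, 47.1043586730957), (4.946532249450684, 3.845054864883423), 83.83513641357422)
cover 2188 [ 0.5074 -0.2332  0.0812] [ 0.44  -0.316  0.073] [ 0.574 -0.153  0.09 ] ((507.5101623535156, -233.20315551757812), (141.3321990966797, 99.94083404541016), 71.69424438476562)
plate 1424 [0.52   0.2333 0.0054] [0.4   0.14  0.003] [0.65  0.34  0.012] ((524.9130859375, 239.8640594482422), (249.79283142089844, 199.43826293945312), 0.022815264761447906)
```

View pics/b.png

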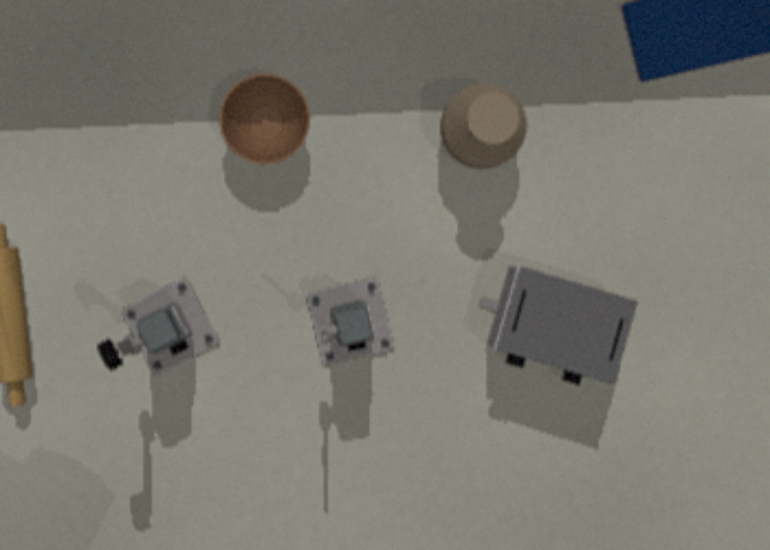

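View pics/a.png

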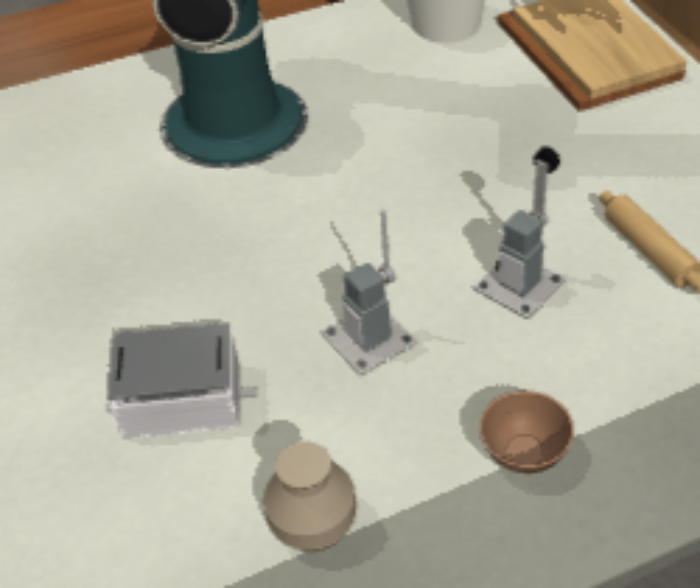

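The pictures agree with the networks. The wheel switch is on the left, with its wheel at crop (110,354) and yaw of about 24.5°. The rod switch is in the middle, and the box cover is at (507,-233) mm with yaw of about -18°. I'll move behind the wheel with the gripper shut and the tool y axis along the push direction (a -39° turn).

```bash
python3 -m crank '[[1,[1.5,-3.5,0],[0,0,-8]],[1,[3.5,-8,0],[0,0,-16]],[1,[5.5,-12.5,0],[0,0,-24]],[1,[7.5,-17,0],[0,0,-32]],[1,[9.5,-22,0],[0,0,-39]],[1,[12,-28,0],[0,0,-39]],[1,[14,-32.5,0],[0,0,-39]],[1,[15,-34.8,0],[0,0,-39]]]'
python3 -m crank '[[1,[0,0,0],[0,0,0]],[1,[0,0,-3.3],[0,0,0]],[1,[0,0,-6.6],[0,0,0]],[1,[0,0,-6.6],[0,0,0]]]'
python3 - <<'E'
from h import *
s=ctrl.observe();print(s["tcp_pos"],s["tcp_rot"])
for n in("top","scene"):
    im,d=optics.read_camera(n);P=cloud(d,optics.calibration(n))
    for m in models.landmark_of("roller",n)[:2]: print(n,m)
    if n=="top": cv2.imwrite("pics/c.png",cv2.resize(im[200:300,120:270,::-1],None,fx=5,fy=5))
    else: cv2.imwrite("pics/d.png",cv2.resize(im[90:200,230:380,::-1],None,fx=5,fy=5))
    m=(im.max(-1)<60)&(P[...,2]>.165)&(P[...,2]<.22)&(P[...,1]>.24)&(P[...,1]<.32)
    q=P[m];print(len(q),q.mean(0).round(4),q.min(0).round(3),q.max(0).round(3))
E
```

```text
t: 1.7
tcp_pos: [0.4532, 0.2531, 0.2316]
tcp_rot: [0.0, 0.542, 0.84, 0.0]
ft_force: [0.5, 0.5, -0.5]
opening: -0.0002
finger_force: 0.0
t: 2.1
tcp_pos: [0.4489, 0.254, 0.1606]
tcp_rot: [-0.003, 0.542, 0.84, -0.004]
ft_force: [-0.0, -0.7, -0.3]
opening: -0.0003
finger_force: 0.0
[0.44887462 0.25395663 0.16057322] [-0.00253822  0.54201412  0.84035611 -0.00398275]
top {'pixel': [171.4, 258.8], 'confidence': 0.48}
47 [0.4993 0.2689 0.1998] [0.476 0.253 0.186] [0.511 0.282 0.217]
scene {'pixel': [293.0, 137.9], 'confidence': 0.48}
103 [0.3771 0.2586 0.1992] [-0.733  0.24   0.165] [0.516 0.28  0.22 ]
```

View pics/d.png

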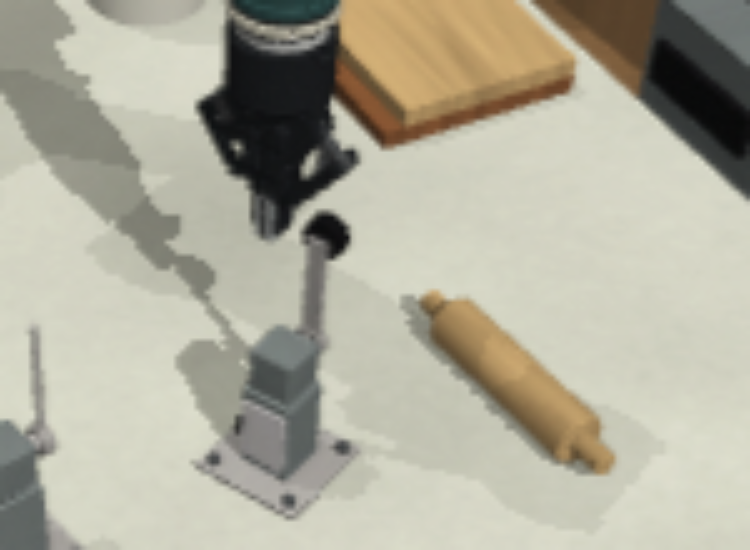

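The scene picture shows the fingertips at crop (270,235), behind the wheel at (325,235). The gripper's knuckles spread along the push direction and could hit the wheel first, so I'll back off and turn 90° to push with the flat sides.

```bash
python3 -m crank '[[1,[-2.7,-1.2,0],[0,0,0]],[1,[-2.7,-1.2,0],[0,0,8]],[1,[-2.7,-1.2,0],[0,0,16]],[1,[-2.7,-1.2,0],[0,0,24]],[1,[-2.7,-1.2,0],[0,0,32]],[1,[-2.7,-1.2,0],[0,0,40]],[1,[-2.7,-1.2,0],[0,0,48]],[1,[-2.7,-1.2,0],[0,0,56]]]'
python3 -m crank '[[1,[0,0,0],[0,0,8]],[1,[0,0,0],[0,0,16]],[1,[0,0,0],[0,0,24]],[1,[0,0,0],[0,0,32]],[1,[2.7,1.2,0],[0,0,34]],[1,[3.6,1.6,0],[0,0,34]],[1,[3.6,1.6,0],[0,0,34]],[1,[3.6,1.6,0],[0,0,34]]]'
```

```text
t: 3.1
tcp_pos: [0.4269, 0.2445, 0.1678]
tcp_rot: [0.002, 0.081, 0.997, 0.001]
ft_force: [-1.5, -0.0, 0.5]
opening: -0.0001
finger_force: 0.0
t: 3.9
tcp_pos: [0.4615, 0.2595, 0.1659]
tcp_rot: [0.0, -0.211, 0.978, 0.0]
ft_force: [0.1, -0.2, -0.4]
opening: 0.0001
finger_force: 0.0
```

```bash
python3 -m crank '[[1,[0.9,0.4,0],[0,0,0]],[1,[1.8,0.8,0],[0,0,0]],[1,[2.7,1.2,0],[0,0,0]],[1,[2.7,1.2,0],[0,0,0]]]'
python3 - <<'E'
from h import *
im,d=optics.read_camera("scene");P=cloud(d,optics.calibration("scene"))
print(ctrl.observe()["ft_force"],models.landmark_of("roller","scene")[:2])
cv2.imwrite("pics/e.png",cv2.resize(im[90:200,230:380,::-1],None,fx=5,fy=5))
E
```

```text
t: 4.3
tcp_pos: [0.489, 0.272, 0.165]
tcp_rot: [-0.001, -0.211, 0.977, 0.0]
ft_force: [-3.3, 1.4, -0.1]
opening: 0.0
finger_force: 1.4
[-3.59582449  0.58837328 -0.75690069] [{'pixel': [300.3, 140.2], 'confidence': 0.57}, {'pixel': [215.1, 263.6], 'confidence': 0.28}]
```

View pics/e.png

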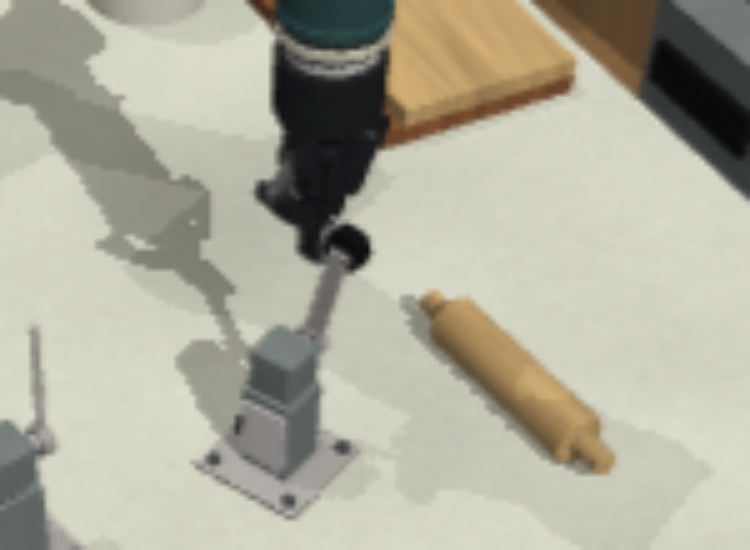

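The fingers are on the wheel at (347,248) and it has started to move. I'll calibrate the angle by projecting the expected wheel positions into the image.

```bash
cat >> h.py <<'E'
def proj(p,c):
    q=(np.asarray(p)-c["eye"])@att(c);return c["cx"]+c["fx"]*q[0]/-q[2],c["cy"]-c["fy"]*q[1]/-q[2]
E
python3 - <<'E'
from h import *
c=optics.calibration("scene")
for a in(0,.2,.25,.3,.5,.6,.7,.8):
    s=.09*np.sin(a);p=[.498+s*.91,.271+s*.415,.1+.09*np.cos(a)];u,v=proj(p,c);print(a,round(s,3),((u-230)*5,(v-90)*5))
E
```

```text
0 0.0 (np.float64(323.1021622016735), np.float64(234.43680537380075))
0.2 0.018 (np.float64(343.69736023077365), np.float64(246.94535748956483))
0.25 0.022 (np.float64(348.7227478743358), np.float64(250.6588431505469))
0.3 0.027 (np.float64(353.6690324298752), np.float64(254.58763582777237))
0.5 0.043 (np.float64(372.3755662952482), np.float64(272.2255698452736))
0.6 0.051 (np.float64(380.8899549832691), np.float64(282.01857492147224))
0.7 0.058 (np.float64(388.7100021368377), np.float64(292.31080577284))
0.8 0.065 (np.float64(395.74585626491654), np.float64(302.98116148032904))
```

The wheel matches the model at about 0.23 rad. Pushing 34 mm more should bring it to about 0.65 rad.

```bash
python3 -m crank '[[1,[0.9,0.4,0],[0,0,0]],[1,[1.8,0.8,0],[0,0,0]],[1,[2.5,1.1,0],[0,0,0]],[1,[3.1,1.4,0],[0,0,0]],[1,[3.1,1.4,0],[0,0,0]],[1,[3.1,1.4,0],[0,0,0]],[1,[3.1,1.4,0],[0,0,0]]]'
python3 - <<'E'
from h import *
im,d=optics.read_camera("scene")
cv2.imwrite("pics/f.png",cv2.resize(im[90:200,230:380,::-1],None,fx=5,fy=5))
E
```

```text
t: 5.1
tcp_pos: [0.5182, 0.2853, 0.1645]
tcp_rot: [-0.002, -0.211, 0.977, -0.0]
ft_force: [-6.3, 0.4, 0.3]
opening: -0.0002
finger_force: 2.8
```

View pics/f.png

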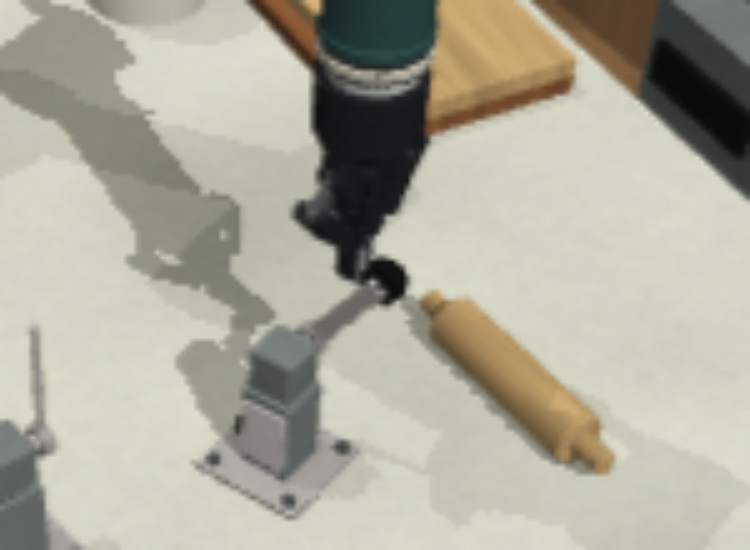

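The wheel is at (384,283), which is about 0.62 rad: past the click and short of the stop. Backing off now.

```bash
python3 -m crank '[[1,[-1.4,-0.6,0],[0,0,0]],[1,[-3,-1.3,0],[0,0,0]],[1,[-5,-2.2,0],[0,0,0]],[1,[-8,-3.6,0],[0,0,0]],[1,[-8,-3.6,2],[0,0,0]],[1,[-8,-3.6,7],[0,0,0]],[1,[-8,-3.6,12],[0,0,0]],[1,[-8,-3.6,15],[0,0,0]]]'
python3 - <<'E'
from h import *
im,d=optics.read_camera("scene");c=optics.calibration("scene");P=cloud(d,c)
m=np.s_[120:160,280:325];k=(im[m].max(-1)<50)&(P[m][...,2]>.15)&(P[m][...,2]<.22);v,u=np.nonzero(k);print((u.mean()+50)*5,(v.mean()+30)*5,k.sum())
print(models.landmark_of("roller","scene")[:1],ctrl.observe()["ft_force"])
im,d=optics.read_camera("top");P=cloud(d,optics.calibration("top"))
m=(P[...,0]>.4)&(P[...,0]<.65)&(P[...,1]>-.34)&(P[...,1]<-.12)&(P[...,2]>.07)&(P[...,2]<.09);q=P[m]
r=cv2.minAreaRect((q[:,:2]*1000).astype(np.float32));print(r,np.median(q[:,2]))
E
```

```text
t: 5.95
tcp_pos: [0.4421, 0.25, 0.3207]
tcp_rot: [0.004, -0.211, 0.977, 0.001]
ft_force: [0.5, 0.7, -0.2]
opening: 0.0001
finger_force: 0.0
327.0 230.375 40
[{'pixel': [293.0, 140.0], 'confidence': 0.65}] [0.46220317 0.758701   0.49814253]
((507.459228515625, -233.6975555419922), (141.24574279785156, 100.1432113647461), 71.75297546386719) 0.08131186970741111
```

The wheel has returned to rest at (327,230). Next is the cover: Δ(6.75,-48.3) cm, turn -42.7°, with the gripper open so both fingers press along the cover's long axis.

```bash
python3 -m crank '[[1,[0.6,-4.5,0],[0,0,-8]],[1,[1.2,-9,0],[0,0,-16]],[1,[1.9,-13.5,0],[0,0,-24]],[1,[2.5,-18,0],[0,0,-32]],[1,[3.2,-22.5,0],[0,0,-40]],[1,[3.8,-27,0],[0,0,-42.7]],[1,[4.4,-31.5,0],[0,0,-42.7]],[1,[5,-36,0],[0,0,-42.7]]]'
python3 -m crank '[[-1,[0.6,-4.5,0],[0,0,0]],[-1,[1.2,-9,0],[0,0,0]],[-1,[1.75,-12.3,-4],[0,0,0]],[-1,[1.75,-12.3,-9],[0,0,0]],[-1,[1.75,-12.3,-14],[0,0,0]],[-1,[1.75,-12.3,-18.5],[0,0,0]],[-1,[1.75,-12.3,-21],[0,0,0]],[-1,[1.75,-12.3,-21],[0,0,0]]]'
python3 - <<'E'
from h import *
im,d=optics.read_camera("scene")
cv2.imwrite("pics/g.png",cv2.resize(im[130:260,100:250,::-1],None,fx=4,fy=4))
s=ctrl.observe();print(s["tcp_pos"],s["tcp_rot"],s["ft_force"])
E
```

```text
t: 6.9
tcp_pos: [0.4892, -0.1129, 0.3135]
tcp_rot: [-0.001, 0.16, 0.987, -0.0]
ft_force: [0.9, -0.1, 0.4]
opening: -0.0004
finger_force: 0.0
t: 7.7
tcp_pos: [0.5021, -0.2315, 0.0983]
tcp_rot: [-0.006, 0.159, 0.987, 0.002]
ft_force: [-1.1, -0.2, -0.1]
opening: 0.0854
finger_force: 0.0
[ 0.50444012 -0.2326359   0.10165962] [-3.36681333e-03  1.59336137e-01  9.87218249e-01  8.87817604e-04] [0.53445639 0.24239392 0.47681567]
```

View pics/g.png

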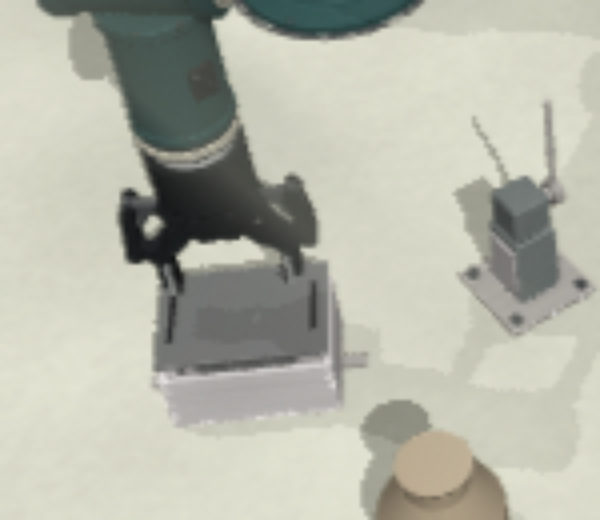

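The fingers stand above both ends of the cover, at (175,285) and (290,270). Descending slowly.

```bash
python3 -m crank '[[-1,[0,0,-1.5],[0,0,0]],[-1,[0,0,-3],[0,0,0]],[-1,[0,0,-3.6],[0,0,0]],[-1,[0,0,-4],[0,0,0]],[-1,[0,0,-4],[0,0,0]]]'; python3 -m crank '[[-1,[0,0,-0.3],[0,0,0]],[-1,[0,0,-0.6],[0,0,0]],[-1,[0,0,-0.6],[0,0,0]]]'
```

```text
t: 8.25
tcp_pos: [0.5072, -0.2337, 0.0653]
tcp_rot: [0.0, 0.159, 0.987, -0.0]
ft_force: [0.1, -0.1, -1.0]
opening: 0.0854
finger_force: 0.0
t: 8.55
tcp_pos: [0.5086, -0.2343, 0.061]
tcp_rot: [0.002, 0.159, 0.987, -0.0]
ft_force: [-0.4, 0.8, 4.8]
opening: 0.0855
finger_force: 2.5
```

Contact. Continuing to press.

```bash
python3 -m crank '[[-1,[0,0,-0.4],[0,0,0]],[-1,[0,0,-0.8],[0,0,0]],[-1,[0,0,-0.8],[0,0,0]],[-1,[0,0,-0.8],[0,0,0]]]';  python3 -m crank '[[-1,[0,0,-0.3],[0,0,0]],[-1,[0,0,-0.5],[0,0,0]],[-1,[0,0,-0.5],[0,0,0]],[-1,[0,0,-0.5],[0,0,0]]]'
```

```text
t: 8.95
tcp_pos: [0.5082, -0.2342, 0.0519]
tcp_rot: [0.001, 0.159, 0.987, -0.0]
ft_force: [3.1, -0.8, 3.9]
opening: 0.0852
finger_force: 1.7
t: 9.35
tcp_pos: [0.5083, -0.2342, 0.0517]
tcp_rot: [0.001, 0.159, 0.987, -0.0]
ft_force: [-11.5, 5.0, 34.4]
opening: 0.0853
finger_force: 17.5
```

It stopped hard at 34 N, at the expected home height. I'll lift off and check.

```bash
python3 -m crank '[[-1,[0,0,1],[0,0,0]],[-1,[0,0,5],[0,0,0]],[-1,[0,0,10],[0,0,0]],[-1,[0,0,15],[0,0,0]],[-1,[-4,0,20],[0,0,0]],[-1,[-9,0,22],[0,0,0]],[-1,[-9,0,22],[0,0,0]],[-1,[-9,0,22],[0,0,0]]]'
python3 - <<'E'
from h import *
im,d=optics.read_camera("top");P=cloud(d,optics.calibration("top"))
m=(P[...,0]>.4)&(P[...,0]<.65)&(P[...,1]>-.34)&(P[...,1]<-.12)&(P[...,2]>.05)&(P[...,2]<.09);q=P[m]
r=cv2.minAreaRect((q[:,:2]*1000).astype(np.float32));print(r,len(q))
yv=np.array([.313,.95]);xv=np.array([.95,-.313]);o=q[:,:2]-[.5075,-.2335];t=o@yv;s=o@xv
for nm,k in(("L",t>.05),("R",t<-.05),("mid",abs(t)<.02),("fwd",s>.03),("near",s<-.03)):print(nm,k.sum(),np.median(q[k,2]))
im,d=optics.read_camera("scene")
cv2.imwrite("pics/i.png",cv2.resize(im[110:260,100:330,::-1],None,fx=3.4,fy=3.4))
E
```

```text
t: 10.15
tcp_pos: [0.4157, -0.2338, 0.2675]
tcp_rot: [0.001, 0.16, 0.987, -0.0]
ft_force: [-0.8, -0.4, -0.4]
opening: 0.0854
finger_force: 0.0
((508.3458557128906, -233.0740966796875), (143.75914001464844, 101.0784683227539), 71.69239044189453) 2177
L 350 0.06533567627780001
R 294 0.06559160261925312
mid 609 0.0655176037995242
fwd 451 0.06551392793810074
near 431 0.06533383455388675
```

View pics/i.png

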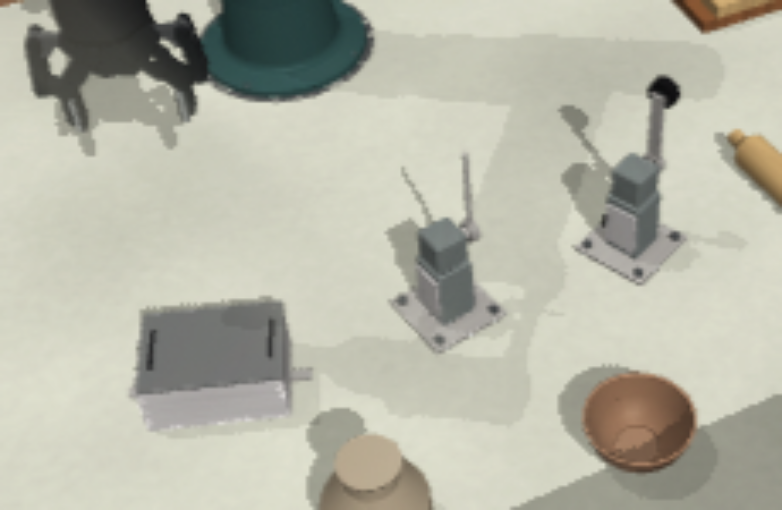

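The cover's top is level at 65 mm all round, so it is home. Both switch arms are upright (wheel at (663,92), rod at (467,190)), and the robot is clear. Handing in.

```bash
python3 -c "
from workcell import ctrl
print(ctrl.job_done())"
```

```text
the job is handed in; nothing more can be done
None
```

I've handed the job in: the wheel switch was pushed to about 0.62 rad, held, and sprang back, and the cover is pressed home, its top level at about 65 mm all round; the hand-in returned no verdict.

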